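# Reset the tripped breaker behind the push-latch window

## Robot

A 6-joint arm with a two-finger parallel gripper is mounted at the origin on the work surface. World frame = base frame: x ahead of the robot, y to its left, z up, the work surface at z = 0. Lengths are in m, angles in rad, forces in N, time in s.
With the tool pointing down it reaches from about 0.25 to 0.725 m from the base axis. Payload 9.7 kg.
Tool frame: the origin (TCP) lies at the very end of the fingers, on their centre line; the grasp point (between the pads) lies 19 mm behind it (grip_point_offset is the distance from the TCP to the grasp point, in m); z points along the fingers, y is the line along which they close (so a half turn about z gives the same grasp; the last joint's range is limited). The gripper opens to 85 mm and grips with 20 to 120 N. Pads are 22 mm wide; open, the fingers measure 114 mm over their backs; the gripper's body (76 mm by 85 mm) begins 54 mm behind the grasp point. The pads swing forward as they close: fully open they stand 13 mm farther back than shut.
Start: joints at [1.205, 0.087, 0.176, 1.66, 0, 1.571], TCP at [0.197, 0.514, 0.231] pointing down, gripper open.
Joint ranges: [-3.13, 3.13], [-0.85, 1.81], [-1.15, 1.24], [-2.2, 2.28], [-1.44, 1.52], [-3.14, 3.14]. Speed limits (rad/s): [2.22, 2.22, 2.57, 3.14, 3.14, 3.14].

## Interface

Orientations are given as [roll, pitch, yaw] about the fixed x, y, z axes, in that order (R = Rz(yaw) Ry(pitch) Rx(roll)).
In Python, from bench import observe, read_camera, finish_job, grip_point_offset gives the robot as it stands.
- The arm moves only by the tool apply_moves, never from a script. Its argument "increments" is one flat list of numbers, 5 for each row, row after row: the closure, from -1 (fully open) to 1 (shut), then the shift along the world's x, y, z in m, then the turn about the world's z in degrees. In form: [gripper, tx, ty, tz, spin, gripper, tx, ty, tz, spin, ...]. A call has exactly 8 rows; each row is the pose to reach, as a shift and turn from the pose commanded when the call began; what a row does not reach only later rows make up. A row lasts 1/10 s, in which the tool goes at most 50 mm and 8.59 degrees, less where a joint would pass 70% of its speed; a pose out of reach is approached as far as the arm can. A call with a gripper value outside its range is refused whole. The fingers move at their own pace and stop on an object; the grip force is fixed at half the most. Time passes only in rows, so rows that repeat a pose let the fingers close, or fill a call up. It gives the time, the measured TCP pose, the force, the opening and the grip force at its end, in the units of the state.
- observe(): the state, without advancing time (a new reading comes with each control period).
- read_camera(name): name is "scene" or "top"; returns a dict with "frame" (400x640x3 uint8, red, green, blue), "K" (3x3 intrinsics, pixels), "world_from_camera" (4x4, takes a point from camera to world coordinates). Camera axes: x right, y down, z forward; pixel columns grow to the right and rows downward; lengths in m; the calibration is good to about 2 mm. A picture is of the moment at which its call begins. There is no depth.
- finish_job(): hands the job in; it is judged then, once.
The state is a dict: "t": time; "qpos": joint angles; "qd": joint speeds; "tau": joint torques, N m; "tool_pos": TCP position; "eef_rot": TCP orientation; "ft_force": force on the tool from outside, world axes, zero at the start; "moment": the same for the moment, N m; "grip_width": finger opening in m; "gripper_force": force on a finger pad.
Only numpy, scipy, OpenCV 4.12 (cv2) and the standard library are available. Lean on these libraries where they do the work, as an engineer would, in place of code of your own. Each camera call takes 0.05 s, during which the arm holds its last target. There are 200 camera calls.

## Task

The breaker with the green toggle has tripped: with a fingertip press the distribution box's clear window cover so that it pops fully open, push the green toggle fully over to on (away from the robot, towards the hinge), then swing the cover down and press it until it latches shut again, and take the hand away. Leave the other switches on, do not force the cover, and do not move or pick up anything lying around.

Things in the scene. Friction and masses are not known exactly. Their poses are not given: they have to be found in the camera images.
- panel: MDF board 270 x 420 x 15 mm fixed on the bench with a white distribution box (210 x 240 mm, front plate 80 mm above the bench). Origin: bench level, centre of board and box. Its x points away from the robot to the hinge side, y left; turned up to 0.3 rad. Toggles stand in a row along y at x = +10 mm; at x = -39 to -62, y = -20 to +25 mm the black latch housing stands 94 mm above the bench.
- window (a joint): clear window cover 190 mm wide, 3 mm plate with 11 mm skirt, 0.1 kg, spring-hinged at its far edge. Rad: 0 = shut and latched, 1.9 = fully open, leaning back. Push-push latch: pressed in past -0.03 (4 mm at the edge, 1 to 3 N; hard stop -0.056) and let go, it springs fully open in about 1.5 s; swung down, pressed past -0.03 and let go, it latches at 0. The spring always pushes it open, 1 to 2 N.
- window_press (a point): where to press: frosted thumb pad on the cover's outer face, mid-width, 18 mm from the free edge, 106 mm from the hinge axis; moves with the cover. When latched it is 103 mm above the bench.
- window_back (a point): point on the cover's outer face, mid-width, 80 mm from the hinge axis; moves with the cover. With the cover open this face looks away from the robot, and here it can be pushed from behind.
- window_hinge (a point): middle of the cover's hinge axis (fixed), 101.5 mm above the bench, at x = +62 mm, y = 0 in the panel's frame; the axis lies along the panel's y.
- toggle_green (a joint): the green toggle of the tripped breaker (one of six 18 mm wide breakers side by side). Value in rad: 0 = off (leaning to the robot), 1.22 = on (leaning away, to the box's top); starts between 0 and 0.3. It pivots about an axis along the panel's y, 79 mm above the bench; it takes about 2 N at the tip and stays where it is left.
- toggle_green_tip (a point): outer end of the green toggle, 18 mm from its pivot, 12 mm wide (along y) and 5 mm thick; the breaker's face is 83.5 mm above the bench, so the toggle stands 10 to 14 mm out of it. Neighbouring toggles are 18 mm apart centre to centre.
- main_switch (a joint): red toggle, 30 mm wide, of the main switch at the row's left (+y) end; 1.22 = on, 0 = off; starts on.
- toggle1 (a joint): black toggle of another breaker in the row; 1.22 = on (leaning away from the robot), 0 = off; starts on.
- toggle2 (a joint): black toggle of another breaker in the row; 1.22 = on (leaning away from the robot), 0 = off; starts on.
- toggle3 (a joint): black toggle of another breaker in the row; 1.22 = on (leaning away from the robot), 0 = off; starts on.
- toggle4 (a joint): black toggle of another breaker in the row; 1.22 = on (leaning away from the robot), 0 = off; starts on.
- toggle5 (a joint): black toggle of another breaker in the row; 1.22 = on (leaning away from the robot), 0 = off; starts on.
- spare_mcb: spare breaker, 83 x 60 x 18 mm, loose, lying on the board left of the box. Bystander; origin at its underside.
- terminal: green terminal block 50 x 16 x 20 mm, loose on the board right of the box. Bystander; origin at its underside.
- screwdriver: red and yellow insulated screwdriver 205 mm long, lying on the bench to the right; origin 105 mm from its handle's end. Bystander; origin at its underside.
- socket_box: white double socket back box 147 x 87 x 35 mm on the bench to the left. Bystander; origin at its underside.
- tape: roll of blue tape, 68 mm across, 19 mm high, on the bench far left. Bystander; origin at its underside.
- meter: yellow multimeter 150 x 78 x 42 mm on the bench far right. Bystander; origin at its underside.
- connectors: white strip connector 49 x 17 x 16 mm on the bench near left. Bystander; origin at its underside.
- cutters: red-handled side cutters 155 mm long on the bench near right. Bystander; origin at its underside.

How it is judged:
By the outcome, as a careful person would: the job done as asked, in the order asked, and still so for the second after the job is handed in, with the robot touching nothing.
It also fails if it takes over 54 s, if anything falls off the work surface, if the arm or the gripper's body presses on something with over 40 N, if the wrist force passes 120 N, or if a joint passes its speed limit or range.

## Working session

There is one attempt and no reset: what is moved stays moved. The work goes in short steps, Python scripts to look and compute and a tool call to move; the robot and the scene stay as the last step left them, time stands still between calls to the robot, and variables do not carry over. Pictures are saved under pics/ and viewed, at most 10 in all, crops included, and the job is handed in when it is done.

Besides the shell and the picture viewer there is one more tool, called after ">>>" as name(argument=value, ...), one argument or row to a line, values as JSON. apply_moves: Moves the arm, as the interface text tells. Its arguments: {"type":"object","properties":{"increments":{"type":"array"}},"required":["increments"]}

```bash
mkdir -p pics; ls; cat > h.py <<'E'
import numpy as np, cv2
from bench import observe, read_camera, finish_job, grip_point_offset
def shot(n,f=None):
    c=read_camera(n)
    if f: cv2.imwrite('pics/'+f,c['frame'][:,:,::-1])
    return c
def ray(c,u,v,z):
    d=c['world_from_camera'][:3,:3]@np.linalg.inv(c['K'])@np.array([u,v,1.]); o=c['world_from_camera'][:3,3]
    return o+d*(z-o[2])/d[2]
def proj(c,p):
    T=np.linalg.inv(c['world_from_camera']); q=c['K']@(T[:3,:3]@np.array(p)+T[:3,3]); return q[:2]/q[2]
E
python3 - <<'E'
from h import *
a=shot('top','top0.png');b=shot('scene','scene0.png')
print(observe()); print(a['K'],a['world_from_camera'],b['world_from_camera'])
E
```

```text
pics
{'t': 0.1, 'qpos': array([1.20497517e+00, 8.73775691e-02, 1.75217677e-01, 1.65980957e+00,
       4.01420195e-05, 1.57080288e+00]), 'qd': array([ 1.49171528e-03,  5.37337459e-05,  2.11736732e-03, -1.64728000e-03,
       -1.95918628e-04,  3.02982629e-04]), 'tau': array([ 4.71939729e-04, -5.21561193e+01,  4.65654194e+01,  1.59636576e-02,
        3.90667765e-05,  8.93286170e-06]), 'tool_pos': array([0.19665807, 0.51341451, 0.2306713 ]), 'eef_rot': array([-3.14041952e+00, -4.01342992e-05,  2.77576489e+00]), 'ft_force': array([ 0.56225358, -0.30786832, -0.86267006]), 'moment': array([ 2.39241518e-02,  1.78957703e-05, -2.23772818e-03]), 'gripper_force': 0.0, 'grip_width': 0.0851717780175619}
[[439.15821397   0.         322.3703225 ]
 [  0.         439.15821397 199.68014938]
 [  0.           0.           1.        ]] [[ 3.19381504e-03 -9.95595022e-01  9.37035279e-02  3.85449752e-01]
 [-9.99742773e-01 -1.07491039e-03  2.26546227e-02 -1.62224956e-02]
 [-2.24541067e-02 -9.37517795e-02 -9.95342362e-01  1.25794017e+00]
 [ 0.00000000e+00  0.00000000e+00  0.00000000e+00  1.00000000e+00]] [[ 0.69020925  0.49202434 -0.53058764  1.33388936]
 [ 0.72342546 -0.4526421   0.52131635 -0.78867255]
 [ 0.01633402 -0.74365797 -0.66836069  1.08336249]
 [ 0.          0.          0.          1.        ]]
```

View pics/top0.png

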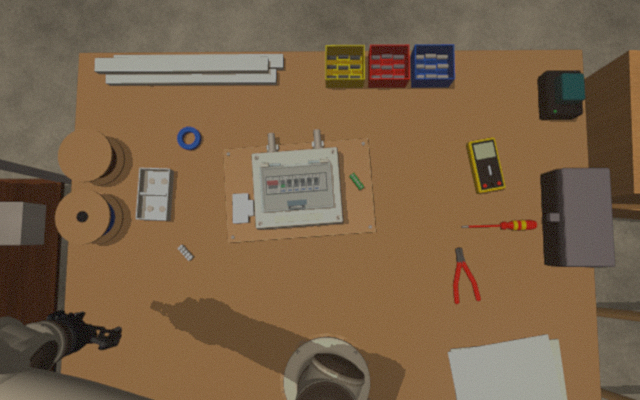

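View pics/scene0.png

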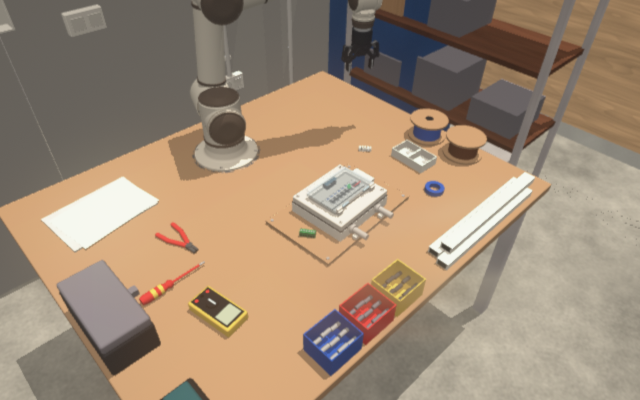

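The top view shows the box around px (297,187), with the toggle row near (300,183), and the scene view shows it around (340,198). Next I'll measure its pose from the front plate and the red toggle, and zoom in.

```bash
python3 - <<'E'
from h import *
a=shot('top'); im=a['frame']
g=im.astype(int); m=((g.min(2)>120)&(g.max(2)-g.min(2)<35)).astype(np.uint8)
m[:, :248]=0; m[:,350:]=0; m[:147]=0; m[240:]=0
m=cv2.morphologyEx(m,cv2.MORPH_OPEN,np.ones((3,3)))
n,l,s,_=cv2.connectedComponentsWithStats(m); k=1+s[1:,4].argmax()
cs,_=cv2.findContours((l==k).astype(np.uint8),cv2.RETR_EXTERNAL,cv2.CHAIN_APPROX_NONE)
c=max(cs,key=cv2.contourArea).reshape(-1,2)
w=np.array([ray(a,u,v,.08)[:2] for u,v in c],np.float32)
r=cv2.minAreaRect(w); print(r, cv2.boxPoints(r))
# board
hsv=cv2.cvtColor(im,cv2.COLOR_RGB2HSV)
for nm,lo,hi in(('red',(0,120,60),(8,255,255)),('red2',(172,120,60),(180,255,255)),('green',(45,80,40),(85,255,255))):
    q=cv2.inRange(hsv[150:240,230:372],lo,hi); n,l,s,ce=cv2.connectedComponentsWithStats(q)
    for i in range(1,n): print(nm,s[i,4],ce[i]+[230,150],ray(a,*(ce[i]+[230,150]),.093))
t=cv2.resize(im[145:235,240:350,::-1],None,fx=7,fy=6.6,interpolation=cv2.INTER_CUBIC)[:590]
b=shot('scene')['frame'][160:245,285:395,::-1]
cv2.imwrite('pics/z0.png',cv2.resize(np.vstack([t[:0],cv2.resize(im[145:235,240:350,::-1],None,fx=7,fy=7,interpolation=cv2.INTER_CUBIC)])[:600],None,fx=1,fy=1))
cv2.imwrite('pics/z1.png',cv2.resize(b,None,fx=7,fy=7,interpolation=cv2.INTER_CUBIC))
E
```

```text
((0.5313495993614197, 0.08195805549621582), (0.20356620848178864, 0.23180946707725525), 4.449372291564941) [[ 0.42088157  0.18961735]
 [ 0.4388649  -0.04149352]
 [ 0.6418176  -0.02570124]
 [ 0.6238343   0.20540963]]
green 60 [356.18333333 181.01666667] [ 0.54529012 -0.0798897   0.093     ]
green 5 [282.2 185.6] [0.53288654 0.11804471 0.093     ]
```

View pics/z0.png

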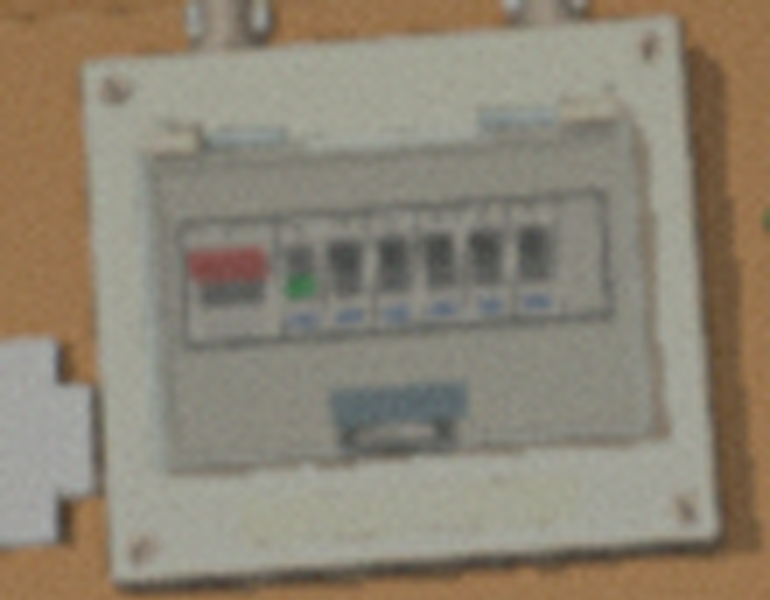

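View pics/z1.png

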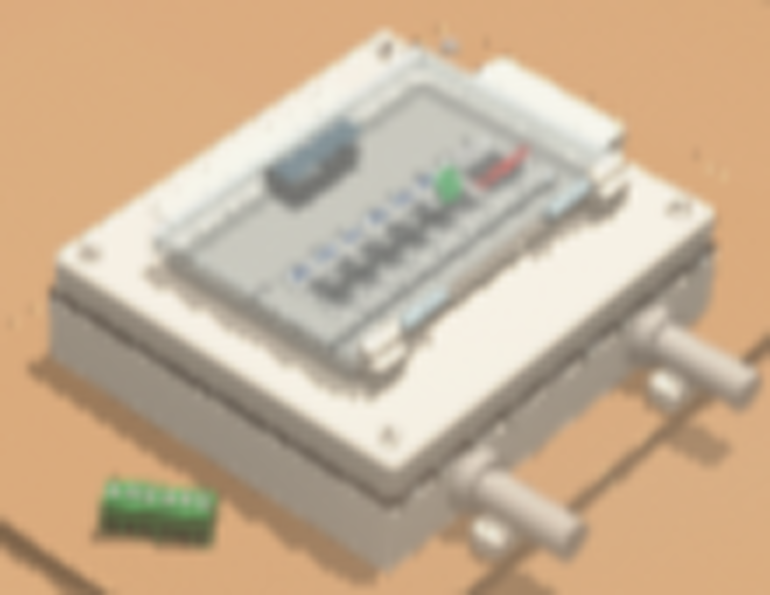

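The zoomed top view shows the plate corners at z0 (84,62), (678,15), (718,545) and (115,585). The green toggle is at (298,288), just right of the red main switch, leaning to the robot (off). The scene zoom shows the same thing, with the cover shut.

```bash
cat >> h.py <<'E'
E
python3 - <<'E'
from h import *
a=shot('top')
P=[ray(a,240+u/7-.43,145+v/7-.43,.08)[:2] for u,v in((84,62),(678,15),(718,545),(115,585))]
P=np.array(P); c=P.mean(0); print(P,c,np.linalg.norm(P[0]-P[1]),np.linalg.norm(P[1]-P[2]))
yx=P[0]-P[1]+P[3]-P[2]; xx=P[0]-P[3]+P[1]-P[2]
print('yaw',np.arctan2(-yx[0],yx[1]),np.arctan2(xx[1],xx[0]))
yaw=(np.arctan2(-yx[0],yx[1])+np.arctan2(xx[1],xx[0]))/2
R=np.array([[np.cos(yaw),-np.sin(yaw)],[np.sin(yaw),np.cos(yaw)]])
g=ray(a,282.2,185.6,.092)[:2]; print('green local',R.T@(g-c))
for n,u in(('press',(-44,0)),('hinge',(62,0)),('row',(10,0))): print(n,c+R@np.array(u)/1000)
for u,v in ((346,265),(532,252),(190,270),(268,265)): print(R.T@(ray(a,240+u/7-.43,145+v/7-.43,.09)[:2]-c))
np.savez('pose.npz',c=c,yaw=yaw)
E
```

```text
[[ 0.62304972  0.20445903]
 [ 0.6412947  -0.02724653]
 [ 0.43519134 -0.04258818]
 [ 0.41932071  0.1887672 ]] [0.52971412 0.08084788] 0.23242277268374958 0.2066735589091292
yaw 0.07354127097798528 0.07557811512925944
green local [0.00606922 0.03696268]
press [0.48583636 0.07757029]
hinge [0.59154187 0.0854663 ]
row [0.53968634 0.08159279]
[0.01355265 0.01837852]
[ 0.01325803 -0.05320227]
[0.01608196 0.0783856 ]
[0.01578266 0.04830729]
```

>>> apply_moves(
  increments=[1, 0.018, -0.027, 0, -4, 1, 0.036, -0.054, 0, -8, 1, 0.054, -0.081, 0, -12, 1, 0.072, -0.108, 0, -16, 1, 0.09, -0.135, 0, -20, 1, 0.108, -0.162, 0, -24, 1, 0.126, -0.189, 0, -28, 1, 0.144, -0.216, 0, -32],
)

```text
t: 1.05
tool_pos: [0.3412, 0.2964, 0.2313]
eef_rot: [3.141, -0.0, 2.215]
ft_force: [0.1, 0.2, 0.4]
grip_width: -0.0001
gripper_force: 0.0
```

>>> apply_moves(
  increments=[1, 0.018, -0.027, -0.005, -4, 1, 0.036, -0.054, -0.01, -8, 1, 0.054, -0.081, -0.02, -12, 1, 0.072, -0.108, -0.03, -16, 1, 0.09, -0.135, -0.04, -20, 1, 0.108, -0.162, -0.05, -24, 1, 0.126, -0.189, -0.06, -28, 1, 0.144, -0.219, -0.06, -32.8],
)

```text
t: 1.85
tool_pos: [0.4847, 0.0774, 0.1699]
eef_rot: [-3.14, 0.0, 1.642]
ft_force: [0.3, 1.4, 0.8]
grip_width: -0.0002
gripper_force: 0.0
```

>>> apply_moves(
  increments=[1, 0.001, 0, -0.01, 0, 1, 0.001, 0, -0.02, 0, 1, 0.001, 0, -0.03, 0, 1, 0.001, 0, -0.04, 0, 1, 0.001, 0, -0.05, 0, 1, 0.001, 0, -0.056, 0, 1, 0.001, 0, -0.058, 0, 1, 0.001, 0, -0.058, 0],
)

```text
t: 2.65
tool_pos: [0.4856, 0.0788, 0.1131]
eef_rot: [-3.141, 0.0, 1.645]
ft_force: [-0.9, -0.7, -0.0]
grip_width: 0.0003
gripper_force: 0.0
```

```bash
python3 - <<'E'
from h import *
a=shot('top')['frame'];b=shot('scene');print(observe()['ft_force'],observe()['tool_pos'],proj(b,observe()['tool_pos']))
f=lambda i:cv2.resize(i[:,:,::-1],None,fx=4.5,fy=4.5,interpolation=cv2.INTER_CUBIC)
cv2.imwrite('pics/p1.png',np.hstack([f(a[130:250,230:315]),f(b['frame'][130:250,300:385])]))
E
```

```text
[-1.05639994 -1.18638876 -0.29246676] [0.48592113 0.07867109 0.11369383] [330.46882456 177.68758262]
```

View pics/p1.png

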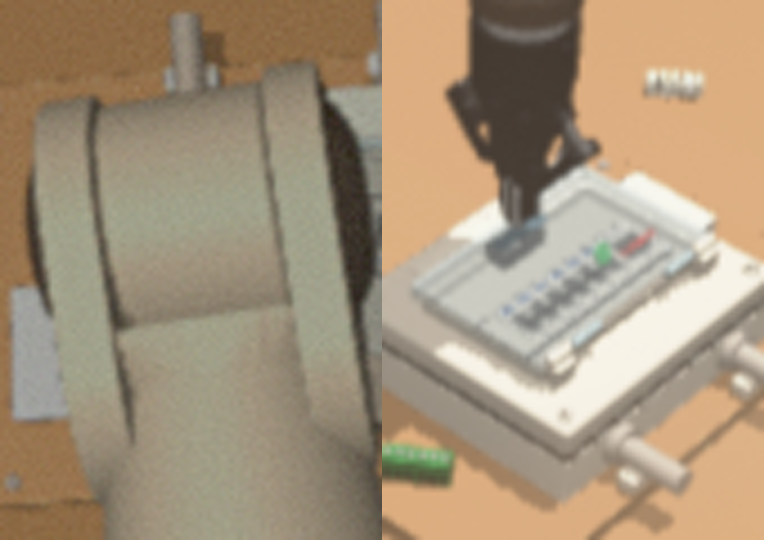

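The scene crop (right half) shows the fingertip at about (520,228), just over the latch housing and pad. The arm hides the box in the top view. Pressing gently.

>>> apply_moves(
  increments=[1, 0, 0, -0.004, 0, 1, 0, 0, -0.008, 0, 1, 0, 0, -0.01, 0, 1, 0, 0, -0.011, 0, 1, 0, 0, -0.012, 0, 1, 0, 0, -0.013, 0, 1, 0, 0, -0.014, 0, 1, 0, 0, -0.014, 0],
)

```text
t: 3.55
tool_pos: [0.4857, 0.0786, 0.0992]
eef_rot: [-3.142, 0.0, 1.645]
ft_force: [-0.3, -0.0, 1.3]
grip_width: -0.0
gripper_force: 0.4
```

>>> apply_moves(
  increments=[1, 0, 0, -0.0008, 0, 1, 0, 0, -0.001, 0, 1, 0, 0, -0.001, 0, 1, -0.015, 0, 0.02, 0, 1, -0.045, -0.003, 0.05, 0, 1, -0.07, -0.005, 0.08, 0, 1, -0.09, -0.007, 0.11, 0, 1, -0.1, -0.007, 0.14, 0],
)

```text
t: 4.35
tool_pos: [0.3843, 0.0714, 0.2408]
eef_rot: [3.141, -0.0, 1.645]
ft_force: [1.2, -0.1, 0.3]
grip_width: 0.0001
gripper_force: 0.0
```

>>> apply_moves(
  increments=[1, 0, 0, 0, 0, 1, 0, 0, 0, 0, 1, 0, 0, 0, 0, 1, 0, 0, 0, 0, 1, 0, 0, 0, 0, 1, 0, 0, 0, 0, 1, 0, 0, 0, 0, 1, 0, 0, 0, 0],
)

```text
t: 5.15
tool_pos: [0.3857, 0.0716, 0.2392]
eef_rot: [-3.141, 0.0, 1.645]
ft_force: [-0.8, 0.2, 0.4]
grip_width: 0.0
gripper_force: 0.0
```

```bash
python3 - <<'E'
from h import *
a=shot('top')['frame'];b=shot('scene');print(observe()['t'],observe()['ft_force'],observe()['tool_pos'])
f=lambda i:cv2.resize(i[:,:,::-1],None,fx=4.5,fy=4.5,interpolation=cv2.INTER_CUBIC)
cv2.imwrite('pics/p2.png',np.hstack([f(a[130:250,260:345]),f(b['frame'][130:250,300:385])]))
E
```

```text
5.25 [ 0.59825984 -0.07892559  0.27855723] [0.38576256 0.07161804 0.23926009]
```

View pics/p2.png

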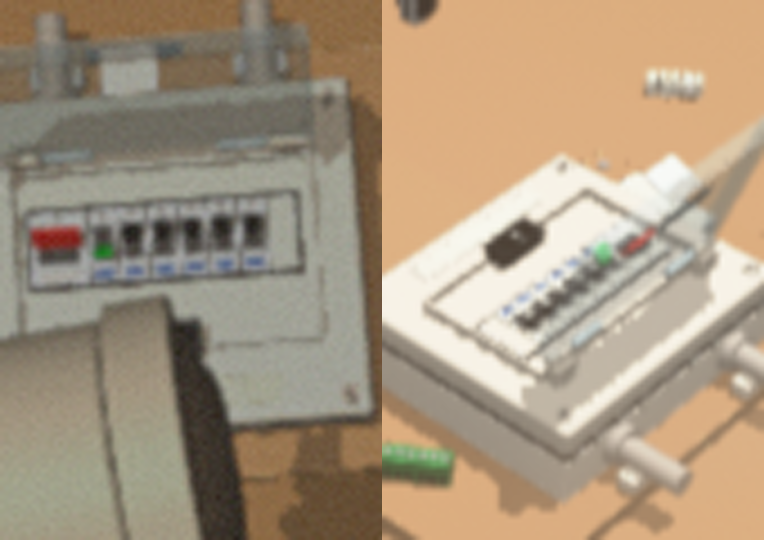

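The cover now stands fully open: its edge is at the top left of the top crop, and it leans up at the right in the scene crop. The toggles are bare, with green at (103,250) in the top crop. Triangulating the green tip.

```bash
python3 - <<'E'
from h import *
d=np.load('pose.npz'); c,yaw=d['c'],float(d['yaw']); R=np.array([[np.cos(yaw),-np.sin(yaw)],[np.sin(yaw),np.cos(yaw)]])
L=[]
for n,box in(('top',(130,230,260,330)),('scene',(160,215,310,380))):
    a=shot(n); y0,y1,x0,x1=box; h=cv2.cvtColor(a['frame'][y0:y1,x0:x1],cv2.COLOR_RGB2HSV)
    m=cv2.inRange(h,(45,70,40),(85,255,255)); k,l,s,ce=cv2.connectedComponentsWithStats(m); i=1+s[1:,4].argmax()
    p=ce[i]+[x0,y0]; print(n,s[i],p,R.T@(ray(a,*p,.09)[:2]-c))
    A=a['world_from_camera']; L.append((A[:3,3],(lambda v:v/np.linalg.norm(v))(ray(a,*p,.09)-A[:3,3])))
M=sum(np.eye(3)-np.outer(v,v) for o,v in L); q=np.linalg.solve(M,sum((np.eye(3)-np.outer(v,v))@o for o,v in L))
print('green',q,R.T@(q[:2]-c))
for u in((-20,36.5),(-5,36.5),(15,36.5),(135,0)): print(u,c+R@np.array(u)/1000)
E
```

```text
top [21 54  4  4 12] [282.58333333 185.25      ] [0.00720752 0.03608519]
scene [38 24  2  4  7] [348.57142857 185.71428571] [0.00758028 0.0328164 ]
green [0.53378832 0.11680926 0.08806878] [0.00674167 0.03555798]
(-20, 36.5) [0.50705078 0.11575666]
(-5, 36.5) [0.5220091  0.11687402]
(15, 36.5) [0.54195354 0.11836383]
(135, 0) [0.66433905 0.09090411]
```

>>> apply_moves(
  increments=[1, 0.03, 0.011, -0.02, 0, 1, 0.06, 0.022, -0.04, 0, 1, 0.09, 0.033, -0.06, 0, 1, 0.119, 0.0435, -0.08, 0, 1, 0.119, 0.0435, -0.11, 0, 1, 0.119, 0.0435, -0.135, 0, 1, 0.119, 0.0435, -0.15, 0, 1, 0.119, 0.0435, -0.15, 0],
)

```text
t: 6.15
tool_pos: [0.5036, 0.1148, 0.0874]
eef_rot: [-3.138, 0.001, 1.645]
ft_force: [-0.8, -0.8, 0.2]
grip_width: -0.0001
gripper_force: 0.0
```

```bash
python3 - <<'E'
from h import *
b=shot('scene');o=observe();print(o['tool_pos'],o['ft_force'],proj(b,o['tool_pos']))
cv2.imwrite('pics/p3.png',cv2.resize(b['frame'][140:225,310:400,::-1],None,fx=7,fy=7,interpolation=cv2.INTER_CUBIC))
E
```

```text
[0.50434758 0.11499127 0.089162  ] [-0.24938733  0.78096995  0.73165542] [342.07167594 181.4373901 ]
```

View pics/p3.png

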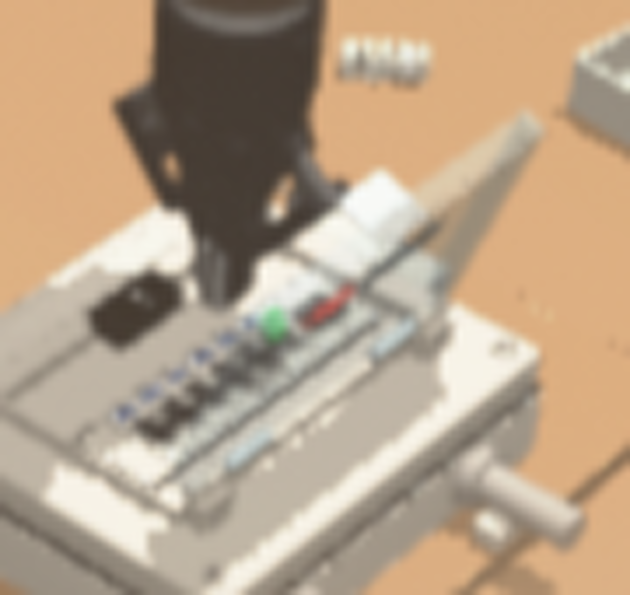

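The fingertip at (225,300) is on the robot side of the green toggle at (275,322), in line with it. Pushing towards the hinge.

>>> apply_moves(
  increments=[1, 0.003, 0, 0, 0, 1, 0.006, 0.0005, 0, 0, 1, 0.009, 0.0005, 0, 0, 1, 0.012, 0.001, 0, 0, 1, 0.015, 0.001, 0, 0, 1, 0.018, 0.0015, 0, 0, 1, 0.02, 0.0015, 0, 0, 1, 0.022, 0.0015, 0, 0],
)

```text
t: 7.0
tool_pos: [0.5273, 0.1167, 0.0904]
eef_rot: [3.14, -0.0, 1.645]
ft_force: [-2.5, -1.0, 7.7]
grip_width: 0.0003
gripper_force: 3.8
```

>>> apply_moves(
  increments=[1, 0.001, 0, 0, 0, 1, 0.002, 0, 0, 0, 1, 0.003, 0, 0, 0, 1, 0.004, 0, 0, 0, 1, 0.005, 0, 0, 0, 1, 0.006, 0, 0, 0, 1, 0.006, 0, 0, 0, 1, 0.006, 0, 0, 0],
)

```text
t: 7.8
tool_pos: [0.5332, 0.1169, 0.0901]
eef_rot: [3.141, -0.001, 1.645]
ft_force: [-1.1, 1.1, 4.5]
grip_width: 0.0002
gripper_force: 2.8
```

```bash
python3 - <<'E'
from h import *
b=shot('scene');o=observe();print(o['tool_pos'],o['ft_force'])
cv2.imwrite('pics/p4.png',cv2.resize(b['frame'][140:225,310:400,::-1],None,fx=7,fy=7,interpolation=cv2.INTER_CUBIC))
E
```

```text
[0.53318258 0.11696239 0.09009306] [-1.41662843  0.93569159  5.52831628]
```

View pics/p4.png

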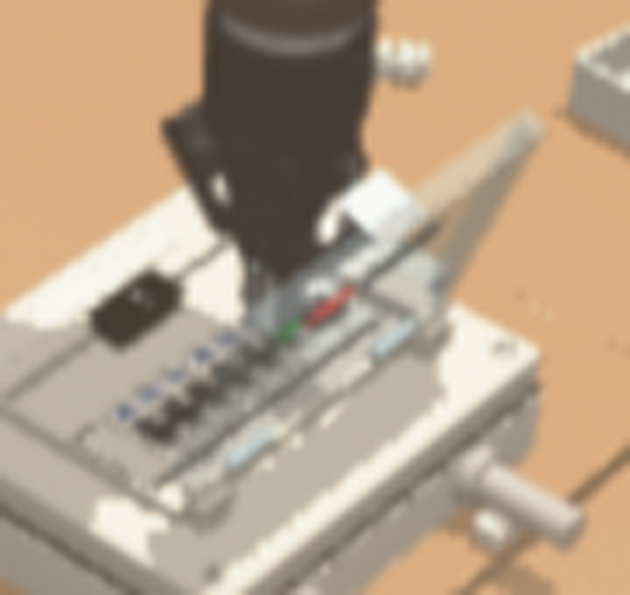

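The hand hides most of the green toggle, which now shows at about (290,330). Backing off to check it.

>>> apply_moves(
  increments=[1, -0.01, 0, 0, 0, 1, -0.03, -0.001, 0.02, 0, 1, -0.06, -0.003, 0.05, 0, 1, -0.09, -0.005, 0.08, 0, 1, -0.12, -0.01, 0.11, 0, 1, -0.15, -0.01, 0.14, 0, 1, -0.15, -0.01, 0.15, 0, 1, -0.15, -0.01, 0.15, 0],
)

```text
t: 8.65
tool_pos: [0.3834, 0.1069, 0.241]
eef_rot: [3.138, -0.001, 1.645]
ft_force: [0.5, -0.1, -0.6]
grip_width: 0.0
gripper_force: 0.0
```

```bash
python3 - <<'E'
from h import *
a=shot('top')['frame'];b=shot('scene');o=observe();print(o['t'],o['tool_pos'],o['ft_force'])
f=lambda i:cv2.resize(i[:,:,::-1],None,fx=8,fy=8,interpolation=cv2.INTER_CUBIC)
cv2.imwrite('pics/p5.png',np.hstack([f(a[165:220,262:310]),f(b['frame'][165:220,322:370])]))
E
```

```text
8.75 [0.38325396 0.10667593 0.23838319] [-0.09856081  0.08075472 -1.07686638]
```

View pics/p5.png

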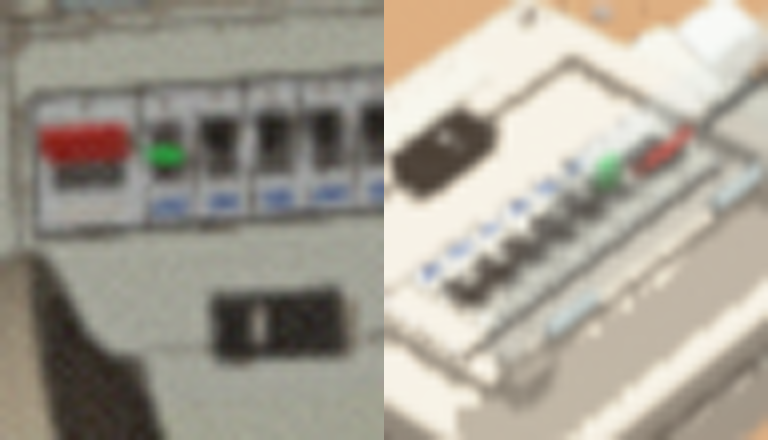

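The top crop shows green at (165,155), about upright, while red sits at (85,143), so it is only halfway over. I'll go back and push further.

>>> apply_moves(
  increments=[1, 0.035, 0.002, -0.02, 0, 1, 0.07, 0.004, -0.04, 0, 1, 0.105, 0.006, -0.06, 0, 1, 0.134, 0.009, -0.08, 0, 1, 0.134, 0.009, -0.11, 0, 1, 0.134, 0.009, -0.14, 0, 1, 0.134, 0.009, -0.1515, 0, 1, 0.134, 0.009, -0.1515, 0],
)

```text
t: 9.55
tool_pos: [0.516, 0.1153, 0.0857]
eef_rot: [-3.138, 0.001, 1.645]
ft_force: [0.0, -0.2, 0.3]
grip_width: 0.0
gripper_force: 0.0
```

>>> apply_moves(
  increments=[1, 0.003, 0, 0, 0, 1, 0.006, 0.0005, 0, 0, 1, 0.009, 0.0005, 0, 0, 1, 0.012, 0.001, 0, 0, 1, 0.015, 0.001, 0, 0, 1, 0.018, 0.001, 0, 0, 1, 0.019, 0.001, 0, 0, 1, 0.02, 0.001, 0, 0],
)

```text
t: 10.35
tool_pos: [0.535, 0.1167, 0.0875]
eef_rot: [-3.137, -0.0, 1.645]
ft_force: [-14.9, -0.0, 5.3]
grip_width: 0.0001
gripper_force: 7.4
```

>>> apply_moves(
  increments=[1, 0.001, 0, 0, 0, 1, 0.001, 0, 0, 0, 1, -0.01, 0, 0, 0, 1, -0.03, -0.002, 0.03, 0, 1, -0.07, -0.004, 0.07, 0, 1, -0.11, -0.006, 0.11, 0, 1, -0.15, -0.008, 0.15, 0, 1, -0.15, -0.008, 0.15, 0],
)

```text
t: 11.15
tool_pos: [0.3854, 0.1086, 0.2419]
eef_rot: [3.136, -0.001, 1.645]
ft_force: [1.1, 0.7, -0.0]
grip_width: -0.0
gripper_force: 0.0
```

```bash
python3 - <<'E'
from h import *
a=shot('top');b=shot('scene');o=observe();print(o['t'],o['tool_pos'],o['ft_force'])
d=np.load('pose.npz'); c,yaw=d['c'],float(d['yaw']); R=np.array([[np.cos(yaw),-np.sin(yaw)],[np.sin(yaw),np.cos(yaw)]])
for n,cam,(y0,y1,x0,x1) in(('top',a,(165,220,262,345)),('scene',b,(160,215,310,380))):
  h=cv2.cvtColor(cam['frame'][y0:y1,x0:x1],cv2.COLOR_RGB2HSV)
  for k,ms in(('g',[((45,70,40),(85,255,255))]),('r',[((0,120,60),(8,255,255)),((172,120,60),(180,255,255))])):
    m=sum(cv2.inRange(h,*q)for q in ms); v,u=np.nonzero(m); p=[u.mean()+x0,v.mean()+y0]
    print(n,k,len(u),p,R.T@(ray(cam,*p,.092)[:2]-c))
f=lambda i:cv2.resize(i[:,:,::-1],None,fx=8,fy=8,interpolation=cv2.INTER_CUBIC)
cv2.imwrite('pics/p6.png',np.hstack([f(a['frame'][165:220,262:310]),f(b['frame'][165:220,322:370])]))
E
```

```text
11.25 [0.3865458  0.10883054 0.24096891] [0.99683369 0.58867699 0.84648854]
top g 19 [np.float64(282.1578947368421), np.float64(181.73684210526315)] [0.01650087 0.0364205 ]
top r 44 [np.float64(271.8863636363636), np.float64(182.54545454545456)] [0.01637095 0.06411645]
scene g 2 [np.float64(352.5), np.float64(186.5)] [0.02089986 0.03654268]
scene r 2 [np.float64(356.5), np.float64(183.5)] [0.0207     0.05736206]
```

Green is at x = 16.5 mm in the panel frame and the red "on" toggle at 16.4 mm, so the green toggle is fully on. Next I'll go over and behind the cover.

>>> apply_moves(
  increments=[1, 0.01, 0, 0.03, 0, 1, 0.04, -0.002, 0.05, 0, 1, 0.08, -0.005, 0.05, 0, 1, 0.12, -0.008, 0.05, 0, 1, 0.16, -0.011, 0.05, 0, 1, 0.2, -0.013, 0.05, 0, 1, 0.24, -0.015, 0.05, 0, 1, 0.28, -0.0175, 0.05, 0],
)

```text
t: 12.05
tool_pos: [0.6691, 0.0908, 0.2857]
eef_rot: [-3.141, 0.0, 1.645]
ft_force: [0.7, 0.4, 0.5]
grip_width: -0.0004
gripper_force: 0.0
```

>>> apply_moves(
  increments=[1, 0, 0, 0, 0, 1, 0, 0, -0.02, 0, 1, 0, 0, -0.04, 0, 1, 0, 0, -0.06, 0, 1, 0, 0, -0.08, 0, 1, 0, 0, -0.1, 0, 1, 0, 0, -0.1, 0, 1, 0, 0, -0.1, 0],
)

```text
t: 12.85
tool_pos: [0.6666, 0.091, 0.1873]
eef_rot: [-3.141, 0.0, 1.645]
ft_force: [-0.2, -0.1, 0.5]
grip_width: 0.0004
gripper_force: 0.0
```

>>> apply_moves(
  increments=[1, -0.012, -0.001, 0, 0, 1, -0.024, -0.002, 0, 0, 1, -0.034, -0.0025, 0, 0, 1, -0.042, -0.003, 0, 0, 1, -0.05, -0.0035, 0, 0, 1, -0.057, -0.004, 0, 0, 1, -0.064, -0.0045, 0, 0, 1, -0.07, -0.005, 0, 0],
)

```text
t: 13.65
tool_pos: [0.5962, 0.0861, 0.1878]
eef_rot: [3.142, -0.0, 1.645]
ft_force: [1.7, 1.2, -0.3]
grip_width: 0.0001
gripper_force: 0.6
```

>>> apply_moves(
  increments=[1, -0.011, -0.001, 0, 0, 1, -0.022, -0.0015, 0, 0, 1, -0.034, -0.0025, -0.002, 0, 1, -0.045, -0.0035, -0.005, 0, 1, -0.057, -0.004, -0.011, 0, 1, -0.067, -0.005, -0.0175, 0, 1, -0.077, -0.0055, -0.027, 0, 1, -0.085, -0.0065, -0.036, 0],
)

```text
t: 14.45
tool_pos: [0.5111, 0.0796, 0.1515]
eef_rot: [3.141, -0.0, 1.645]
ft_force: [0.7, 0.3, 0.1]
grip_width: 0.0003
gripper_force: 0.6
```

>>> apply_moves(
  increments=[1, -0.0035, 0, -0.005, 0, 1, -0.007, -0.0005, -0.01, 0, 1, -0.0105, -0.001, -0.016, 0, 1, -0.0135, -0.001, -0.022, 0, 1, -0.017, -0.001, -0.03, 0, 1, -0.02, -0.0015, -0.038, 0, 1, -0.023, -0.0015, -0.044, 0, 1, -0.024, -0.0015, -0.046, 0],
)

```text
t: 15.25
tool_pos: [0.4877, 0.0781, 0.1055]
eef_rot: [3.141, 0.0, 1.645]
ft_force: [0.8, -0.4, 0.6]
grip_width: 0.0003
gripper_force: 0.4
```

```bash
python3 - <<'E'
from h import *
b=shot('scene');o=observe();print(o['t'],o['tool_pos'],o['ft_force'])
cv2.imwrite('pics/p7.png',cv2.resize(b['frame'][140:225,310:400,::-1],None,fx=7,fy=7,interpolation=cv2.INTER_CUBIC))
E
```

```text
15.3 [0.48717414 0.07806331 0.1050816 ] [ 1.27070044 -0.08820868  0.76796377]
```

>>> apply_moves(
  increments=[1, -0.001, 0, -0.002, 0, 1, -0.001, 0, -0.004, 0, 1, -0.001, 0, -0.005, 0, 1, -0.001, 0, -0.006, 0, 1, -0.001, 0, -0.007, 0, 1, -0.001, 0, -0.0075, 0, 1, -0.001, 0, -0.0075, 0, 1, -0.001, 0, -0.0075, 0],
)

```text
t: 16.1
tool_pos: [0.4867, 0.0781, 0.0983]
eef_rot: [3.142, -0.0, 1.645]
ft_force: [-0.9, 0.7, 0.2]
grip_width: 0.0002
gripper_force: 0.4
```

>>> apply_moves(
  increments=[1, 0, 0, 0.004, 0, 1, 0, 0, 0.01, 0, 1, -0.005, 0, 0.025, 0, 1, -0.02, 0, 0.05, 0, 1, -0.04, 0, 0.08, 0, 1, -0.06, -0.005, 0.11, 0, 1, -0.08, -0.005, 0.13, 0, 1, -0.1, -0.007, 0.14, 0],
)

```text
t: 16.9
tool_pos: [0.386, 0.0711, 0.2416]
eef_rot: [3.138, -0.0, 1.645]
ft_force: [0.2, 0.2, -0.3]
grip_width: -0.0001
gripper_force: 0.0
```

>>> apply_moves(
  increments=[1, -0.01, 0.02, 0, 0, 1, -0.02, 0.05, 0, 0, 1, -0.03, 0.08, 0, 0, 1, -0.04, 0.11, 0, 0, 1, -0.05, 0.14, 0, 0, 1, -0.06, 0.17, 0, 0, 1, -0.06, 0.2, 0, 0, 1, -0.06, 0.2, 0, 0],
)

```text
t: 17.7
tool_pos: [0.3261, 0.2734, 0.239]
eef_rot: [3.141, -0.001, 1.648]
ft_force: [-0.3, -0.8, -0.3]
grip_width: 0.0001
gripper_force: 0.0
```

```bash
python3 - <<'E'
from h import *
a=shot('top')['frame'];b=shot('scene');o=observe();print(o['t'],o['tool_pos'],o['ft_force'])
f=lambda i:cv2.resize(i[:,:,::-1],None,fx=4.2,fy=4.2,interpolation=cv2.INTER_CUBIC)
cv2.imwrite('pics/p8.png',np.hstack([f(a[120:250,255:350]),f(b['frame'][120:250,295:390])]))
E
```

```text
17.8 [0.32631099 0.27120709 0.23906062] [ 0.39599962 -0.61931337 -0.7021061 ]
```

View pics/p8.png

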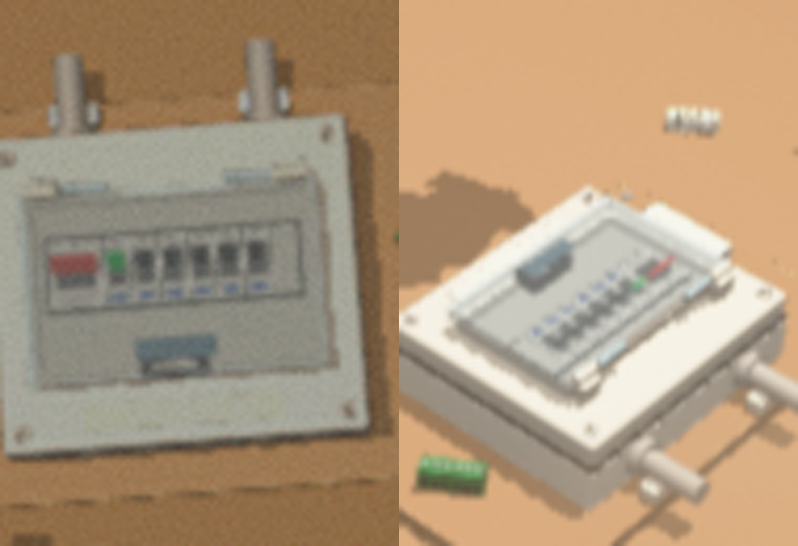

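The cover is shut and stays shut, with its free edge near row 380 in the top crop. Green at (117,262) is level with the red and black toggles, and the hand is clear of the box.

```bash
python3 -c "
from bench import finish_job; print(finish_job())"
```

```text
the job is handed in; nothing more can be done
None
```

The job is handed in at about 18 s: the last pictures show the green toggle fully on, the other switches still on, the cover closed and staying down, and the hand clear of everything.

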